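Oil the blue sharpening stone

ROBOT

A 6-joint arm with a two-finger parallel gripper is mounted at the origin on a cart in front of the work surface, level with it; the furniture and walls round the work are solid. World frame = base frame: x ahead of the robot, y to its left, z up, the work surface at z = 0. Lengths are in m, angles in rad, forces in N, time in s.
With the tool pointing down it reaches from about 0.375 to 0.975 m from the base axis. Payload 3.8 kg.
Tool frame: the origin (TCP) lies at the very end of the fingers, on their centre line; the grasp point (between the pads) lies 19 mm behind it; z points along the fingers, y is the line along which they close (so a half turn about z gives the same grasp; the last joint's range is limited). The gripper opens to 85 mm and grips with 20 to 120 N. Pads are 22 mm wide; open, the fingers measure 114 mm over their backs; the gripper's body (76 mm by 85 mm) begins 54 mm behind the grasp point. The pads swing forward as they close: fully open they stand 13 mm farther back than shut.
Start: joints at [-1.326, 0.264, 1.604, -0, 1.274, -0.037], TCP at [0.188, -0.648, 0.231] pointing down, gripper open.
Joint ranges: [-2.63, 2.63], [-0.94, 2.18], [0.31, 2.57], [-1.31, 4.45], [0, 2.66], [-2.55, 2.55]. Speed limits (rad/s): [2.57, 2.57, 3.14, 3.14, 3.14, 3.14].

INTERFACE

Orientations are given as a rotation vector (axis times angle).
In Python, from workcell import monitor, viewer, workorder gives the robot as it stands.
- The arm moves only by the tool jog_arm, never from a script. Its argument "commands" is a list of rows, each an object with "travel": the shift along the tool's x, y, z in mm, a list of three; "rot": the turn, a rotation vector about the tool's x, y, z in degrees, a list of three; "claw": the closure in counts, from 0 (fully open) to 255 (shut). A call has exactly 5 rows; each row shifts and turns the commanded pose from where the row before left it, along the tool's axes as they then stand; what a row does not reach is not made up. A row lasts 1/10 s, in which the tool goes at most 50 mm and 8.59 degrees, less where a joint would pass 70% of its speed; a pose out of reach is approached as far as the arm can. A call is refused whole if a number of a shift passes 50 or a number of a turn 8.59, either way. A call with a gripper value outside its range is refused whole. The fingers move at their own pace and stop on an object; "force" is the grip in N (left out, the last holds). Time passes only in rows, so rows that do not move let the fingers close, or fill a call up. It gives the time, the measured TCP pose, the force, the opening and the grip force at its end, in the units of the state.
- monitor.read_state(): the state, without advancing time (a new reading comes with each control period).
- viewer.read_camera(name): name is "side" or "top"; returns a dict with "color" (480x640x3 uint8, blue, green, red), "camera_matrix" (3x3 intrinsics, pixels), "k1" (the pictures are not rectified: a ray, as slopes to the right and down, at radius r is drawn at 1 + k1 r^2 times it, then the intrinsics apply), "R" (3x3) and "t" (3): a world point X has camera coordinates R X + t. Camera axes: x right, y down, z forward; pixel columns grow to the right and rows downward; lengths in m; the calibration is good to about 2 mm. A picture is of the moment at which its call begins. There is no depth.
- workorder.finish_job(): hands the job in; it is judged then, once.
The state is a dict: "time": time; "q": joint angles; "joint_vel": joint speeds; "joint_torque": joint torques, N m; "tool_pos": TCP position; "tcp_rot": TCP orientation; "wrist_force": force on the tool from outside, world axes, zero at the start; "torque": the same for the moment, N m; "width": opening from 0.0 (shut) to 1.0 (fully open); "grip_force": force on a finger pad.
Only numpy, scipy, OpenCV 4.12 (cv2) and the standard library are available. Lean on these libraries where they do the work, as an engineer would, in place of code of your own. Each camera call takes 0.05 s, during which the arm holds its last target. There are 200 camera calls.

TASK

Two dispensers stand on the bench. Give the large blue-grey sharpening stone lying under the spout of one of them its full dose: press that dispenser's red plunger straight down, past the soft first stop and on to the stiffer second stop at the very bottom, keep it there for about a second, then let go so that it rises all the way up again. Do not press the plunger of the other dispenser, and leave the blue-grey stone lying under its spout.

Things in the scene. Friction and masses are not known exactly. Their poses are not given: they have to be found in the camera images.
- knob_blue (a point): Centre of the top of the red plunger knob to press (a disc 40 mm across, flat top 32 mm), 165 mm above the bench when up. It moves straight down only, 22 mm in all, and springs back up: 12 mm soft (2.5 to 5.5 N) to the first stop; there about 8 N is needed to go on; then 10 mm stiffer (8 to 14 N) to the hard second stop, 143 mm above the bench. Closed fingers can press it.
- oiler_1: The dispenser over the blue-grey stone, screwed down. Origin: on the bench under the knob's axis; its spout points along its -x, away from the robot; z up. White base plate 150 x 170 x 12 mm (x from -110 to 40 mm), white bottle 66 mm across, black collar up to 121 mm, brass sleeve below the knob, thin steel spout that reaches out to x = -70 mm at 107 mm height, then down to 57 mm.
- knob_grey (a point): Centre of the top of the red plunger knob of the other dispenser, which is the same in every way but stands over a smaller, brownish grey slip stone (40 x 110 x 13 mm). Not to be pressed.
- blue_stone: The blue-grey sharpening stone, 50 x 150 x 25 mm (x, y, z), lying loose on the base plate (12 mm above the bench) with its middle under the spout, 70 mm from the axis of the knob to press. Origin: centre of its underside; y is its long axis, z up.
Not all that is in view belongs to the job. Leave any orange look-alike of the blue_stone alone.

How it is judged:
On the way, in this order (a step that is already met when the one before it is completed fails the run):
1. the plunger over the blue-grey stone is pressed past the first stop to the second stop (18 mm or more of its 22 mm) and kept there 0.3 s (height (world z) of knob_blue below 0.147 m), for 0.3 s.
2. the plunger has risen all the way up again (height (world z) of knob_blue above 0.162 m), for 0.2 s.
At the end, for the whole second after the job is handed in: Both plungers are fully up (within 3 mm) and the blue-grey stone lies at rest within 20 mm of where it was, under its spout (height (world z) of each of knob_blue, knob_grey above 0.162 m and distance of blue_stone from where it was at the start of the episode below 0.02 m and linear speed of blue_stone below 0.02 m/s); the robot touches nothing.
It fails at once if the other dispenser's plunger is pressed (more than 6 mm) (height (world z) of knob_grey below 0.159 m).
It fails at once if the blue-grey stone is pushed away (more than 30 mm) (distance of blue_stone from where it was at the start of the episode above 0.03 m).
It also fails if it takes over 29 s, if anything falls off the work surface, if the arm or the gripper's body presses on something with over 40 N, if the wrist force passes 120 N, or if a joint passes its speed limit or range.

## Working session

There is one attempt and no reset: what is moved stays moved. The work goes in short steps, Python scripts to look and compute and a tool call to move; the robot and the scene stay as the last step left them, time stands still between calls to the robot, and variables do not carry over. Pictures are saved under pics/ and viewed, at most 10 in all, crops included, and the job is handed in when it is done.

Besides the shell and the picture viewer there is one more tool, called after "Request:" as name([rows], argument=value, ...), one row to a line, values as JSON. jog_arm: Moves the arm, as the interface text tells. Its arguments: {"type":"object","properties":{"commands":{"type":"array","items":{"type":"object","properties":{"travel":{"type":"array","items":{"type":"number"}},"rot":{"type":"array","items":{"type":"number"}},"claw":{"type":"number"}}}},"force":{"type":"number"}},"required":["commands"]}

```bash
mkdir -p pics; cat > h.py <<'E'
import numpy as np, cv2
from workcell import monitor, viewer, workorder
def cam(n):
    c=viewer.read_camera(n); c={k:(np.array(v) if k!='k1' else v) for k,v in c.items()}; return c
def ray(c,u,v):
    d=np.array([c['k1'],0,0,0,0],float)
    p=cv2.undistortPoints(np.array([[[u,v]]],float),c['camera_matrix'],d)[0,0]
    return -c['R'].T@c['t'], c['R'].T@np.array([p[0],p[1],1])
def onz(c,u,v,z):
    o,d=ray(c,u,v); return o+d*(z-o[2])/d[2]
E
python3 - <<'E'
from h import *
for n in('side','top'):
    c=cam(n); cv2.imwrite(f'pics/{n}0.png',c['color'].astype('uint8'))
    print(n,-c['R'].T@c['t'],c['R'][2])
    b=c['color'].astype(np.uint8); h=cv2.cvtColor(b,cv2.COLOR_BGR2HSV)
    m=(((h[...,0]<6)|(h[...,0]>173))&(h[...,1]>140)&(h[...,2]>70)).astype(np.uint8)
    N,_,s,ce=cv2.connectedComponentsWithStats(m)
    for i in range(1,N):
        if s[i,4]>30: print(s[i],ce[i].round(1),onz(c,*ce[i],.165).round(3))
s=monitor.read_state();print(s)
E
```

```text
side [0.37348108 0.86646508 0.67362679] [ 0.13867024 -0.89315686 -0.42783336]
[508 169  35  39 854] [526.9 189.1] [ 0.099 -0.58   0.165]
[373 199  16   9 110] [380.7 203.1] [ 0.442 -0.406  0.165]
[519 205  22  10  68] [530.2 210.3] [ 0.11  -0.441  0.165]
[312 270  21  13 201] [322.1 275.7] [ 0.514 -0.051  0.165]
top [ 0.39441093 -0.23280832  1.38084424] [ 0.14588503 -0.03009635 -0.98884365]
[216 253  18  18 259] [224.7 261.4] [ 0.515 -0.065  0.165]
[383 292  18  19 266] [391.6 300.8] [ 0.443 -0.42   0.165]
{'time': 0.1, 'q': array([-1.32594417e+00,  2.64703537e-01,  1.60525671e+00,  1.96470469e-07,
        1.27371318e+00, -3.69165550e-02]), 'joint_vel': array([ 0.00027684, -0.00126326, -0.00437548, -0.00069678, -0.0017322 ,
       -0.00024851]), 'joint_torque': array([-1.58924840e-04, -5.16707110e+01, -3.68590879e+01, -6.81962092e-05,
        6.33103657e-03, -3.39070800e-05]), 'tool_pos': array([ 0.18751123, -0.64773079,  0.23005879]), 'tcp_rot': array([-3.10841733e+00, -4.40847863e-01,  3.38688380e-04]), 'wrist_force': array([0.80685943, 0.55430159, 0.61347374]), 'torque': array([0.04684074, 0.03961727, 0.04490899]), 'grip_force': 0.0, 'width': 1.0045169116333703}
```

View pics/side0.png

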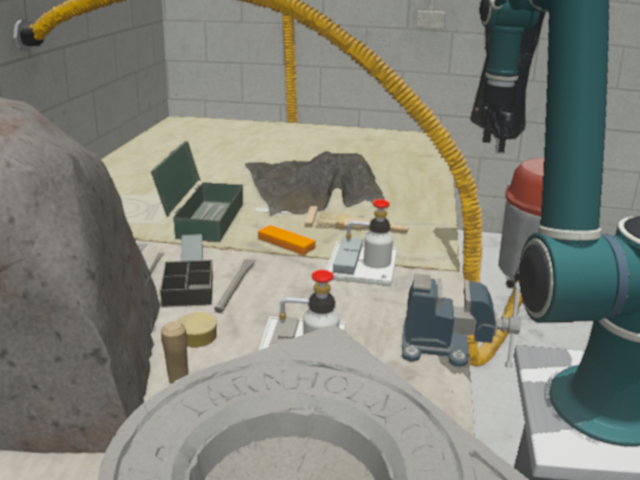

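View pics/top0.png

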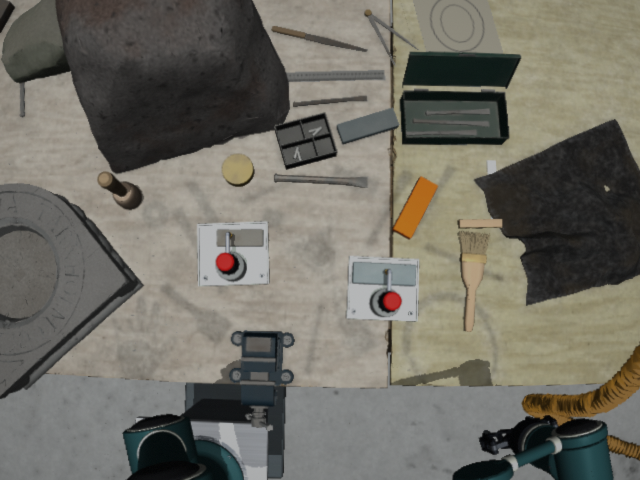

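```bash
python3 - <<'E'
from h import *
from scipy.spatial.transform import Rotation as Ro
t=cam('top'); s=cam('side')
im=t['color'].astype(np.uint8)[210:340,180:440]; cv2.imwrite('pics/crop.png',cv2.resize(im,None,fx=3,fy=3,interpolation=cv2.INTER_CUBIC))
def proj(c,X):
    r,_=cv2.Rodrigues(c['R']);return cv2.projectPoints(np.array([X],float),r,c['t'],c['camera_matrix'],np.array([c['k1'],0,0,0,0],float))[0][0,0].round(1)
for z in(-.6,-.3,0,.3,.6,.9):
    X=onz(t,530,403,z); print('hose',z,X.round(2),proj(s,X), onz(t,630,385,z).round(2),proj(s,onz(t,630,385,z)))
for uv,b in(((391.6,300.8),t),((380.7,201.5),s)): print(onz(b,*uv,.160).round(4))
for k in((391.6,300.8),(384,273)),((224.7,261.4),(240,238)):print(onz(t,*k[0],.163).round(3),onz(t,*k[1],.037).round(3))
for X in((.443,-.42,.165),(.443,-.42,.012)):print(proj(t,X),proj(s,X))
st=monitor.read_state();R=Ro.from_rotvec(st['tcp_rot']).as_matrix();print(R.round(3))
for g in((.443,-.42,.23),):print((R.T@(np.array(g)-st['tool_pos'])*1000).round(1))
E
```

```text
hose -0.6 [ 0.12 -1.04 -0.6 ] [468.7 342.6] [ 0.17 -1.44 -0.6 ] [452.  287.2]
hose -0.3 [ 0.16 -0.92 -0.3 ] [469.8 286. ] [ 0.21 -1.26 -0.3 ] [453.4 240.4]
hose 0 [ 0.2 -0.8  0. ] [470.6 213.8] [ 0.24 -1.08  0.  ] [454.8 180.1]
hose 0.3 [ 0.25 -0.67  0.3 ] [470.7 120.3] [ 0.27 -0.89  0.3 ] [456.1 100.7]
hose 0.6 [ 0.29 -0.55  0.6 ] [468.9  -2.2] [ 0.31 -0.71  0.6 ] [456.5  -6.5]
hose 0.9 [ 0.33 -0.43  0.9 ] [ 462.6 -159.1] [ 0.34 -0.53  0.9 ] [ 454.2 -151.1]
[ 0.443  -0.4211  0.16  ]
[ 0.443 -0.428  0.16 ]
[ 0.443 -0.421  0.163] [ 0.513 -0.421  0.037]
[ 0.516 -0.065  0.163] [ 0.585 -0.081  0.037]
[391.5 300.7] [380.6 200.7]
[381.6 303. ] [376.4 261.7]
[[ 0.961  0.278 -0.   ]
 [ 0.278 -0.961  0.001]
 [ 0.    -0.001 -1.   ]]
[ 308.7 -147.9    0.6]
```

View pics/crop.png

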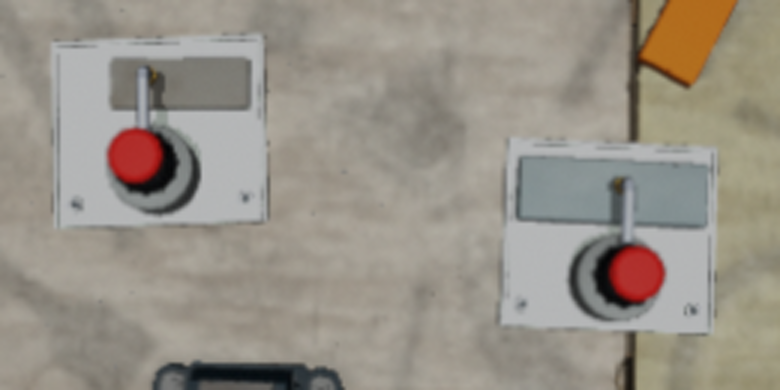

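Candidates for the target: the right dispenser, knob (391,301), over the large blue-grey stone at (384,273). The left one, knob (225,261), stands over the smaller brownish stone at (240,238). There is also a loose grey-blue slab at (367,126) and an orange block at (416,207). The crop confirms the right dispenser, knob at about (0.443, -0.421).

Request:
jog_arm([
  {"travel": [31,-15,0],"claw": 255},
  {"travel": [31,-15,0],"claw": 255},
  {"travel": [31,-15,0],"claw": 255},
  {"travel": [31,-15,0],"claw": 255},
  {"travel": [31,-15,0],"claw": 255},
], force=60)

```text
$.commands[0]: bad value
```

Request:
jog_arm([
  {"travel": [31,-15,0],"claw": 255},
  {"travel": [31,-15,0],"claw": 255},
  {"travel": [31,-15,0],"claw": 255},
  {"travel": [31,-15,0],"claw": 255},
  {"travel": [30,-13,0],"claw": 255},
])

```text
$.commands[0]: bad value
```

Request:
jog_arm([
  {"travel": [0,0,10],"claw": 255},
  {"travel": [0,0,10],"claw": 255},
  {"travel": [0,0,10],"claw": 255},
  {"travel": [0,0,0],"claw": 255},
  {"travel": [0,0,0],"claw": 255},
])

```text
$.commands[0]: bad value
```

```bash
python3 - <<'E'
from h import *
from scipy.spatial.transform import Rotation as Ro
s=cam('side');im=s['color'].astype(np.uint8)[130:290,290:480]; cv2.imwrite('pics/c2.png',cv2.resize(im,None,fx=3,fy=3,interpolation=cv2.INTER_CUBIC))
st=monitor.read_state();R=Ro.from_rotvec(st['tcp_rot']).as_matrix();print(st['time'],st['tool_pos'],R.round(3),st['width'],st['wrist_force'])
print((R.T@(np.array([.443,-.421,.165])-st['tool_pos'])*1000).round(1))
E
```

```text
0.25 [ 0.18760046 -0.64803088  0.23061341] [[ 0.961  0.278 -0.   ]
 [ 0.278 -0.961  0.001]
 [ 0.    -0.001 -1.   ]] 1.0052213534792682 [ 0.09041037  0.04269888 -0.48027027]
[ 308.5 -147.    65.8]
```

View pics/c2.png

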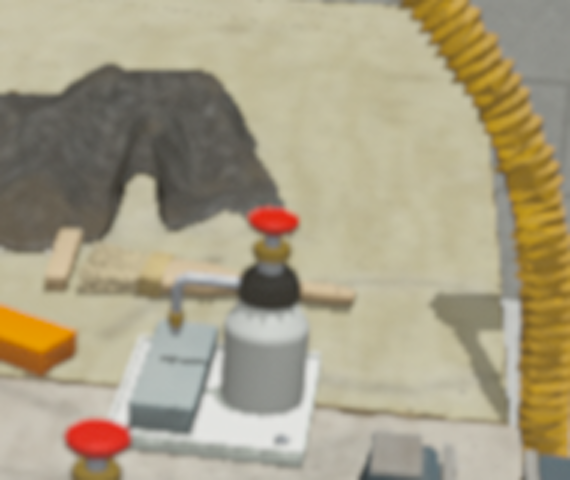

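The picture shows only the untouched dispenser (knob at crop (273,220)). The moves were refused, because every row needs "rot" too.

Request:
jog_arm([
  {"travel": [31,-15,0],"rot": [0,0,0],"claw": 255},
  {"travel": [31,-15,0],"rot": [0,0,0],"claw": 255},
  {"travel": [31,-15,0],"rot": [0,0,0],"claw": 255},
  {"travel": [31,-15,0],"rot": [0,0,0],"claw": 255},
  {"travel": [31,-15,0],"rot": [0,0,0],"claw": 255},
], force=60)

```text
time: 0.75
tool_pos: [0.3166, -0.5322, 0.2312]
tcp_rot: [-3.11, -0.441, -0.0]
wrist_force: [0.4, -0.7, 0.2]
width: 0.142
grip_force: 0.0
```

Request:
jog_arm([
  {"travel": [31,-15,0],"rot": [0,0,0],"claw": 255},
  {"travel": [31,-15,0],"rot": [0,0,0],"claw": 255},
  {"travel": [31,-15,0],"rot": [0,0,0],"claw": 255},
  {"travel": [31,-15,0],"rot": [0,0,0],"claw": 255},
  {"travel": [30,-12,0],"rot": [0,0,0],"claw": 255},
])

```text
time: 1.25
tool_pos: [0.4445, -0.4199, 0.2313]
tcp_rot: [-3.11, -0.442, -0.0]
wrist_force: [1.4, -0.4, -0.1]
width: -0.002
grip_force: 0.0
```

Request:
jog_arm([
  {"travel": [0,0,10],"rot": [0,0,0],"claw": 255},
  {"travel": [0,0,10],"rot": [0,0,0],"claw": 255},
  {"travel": [0,0,10],"rot": [0,0,0],"claw": 255},
  {"travel": [0,0,0],"rot": [0,0,0],"claw": 255},
  {"travel": [0,0,0],"rot": [0,0,0],"claw": 255},
])

```text
time: 1.75
tool_pos: [0.4425, -0.4216, 0.2004]
tcp_rot: [-3.11, -0.439, 0.002]
wrist_force: [-0.6, 0.5, 0.4]
width: -0.001
grip_force: 0.0
```

```bash
python3 - <<'E'
from h import *
from scipy.spatial.transform import Rotation as Ro
s=cam('side');im=s['color'].astype(np.uint8)[130:290,290:480]; cv2.imwrite('pics/c3.png',cv2.resize(im,None,fx=3,fy=3,interpolation=cv2.INTER_CUBIC))
st=monitor.read_state();R=Ro.from_rotvec(st['tcp_rot']).as_matrix();print(st['time'],st['tool_pos'],R.round(3),st['width'],st['wrist_force'])
print((R.T@(np.array([.443,-.422,.165])-st['tool_pos'])*1000).round(1))
E
```

```text
1.8 [ 0.44292811 -0.42189761  0.20108977] [[ 0.961  0.277 -0.   ]
 [ 0.277 -0.961  0.   ]
 [-0.    -0.    -1.   ]] -0.000209758872600296 [ 0.51618992 -0.3261339  -0.0963747 ]
[ 0.   0.1 36.1]
```

View pics/c3.png

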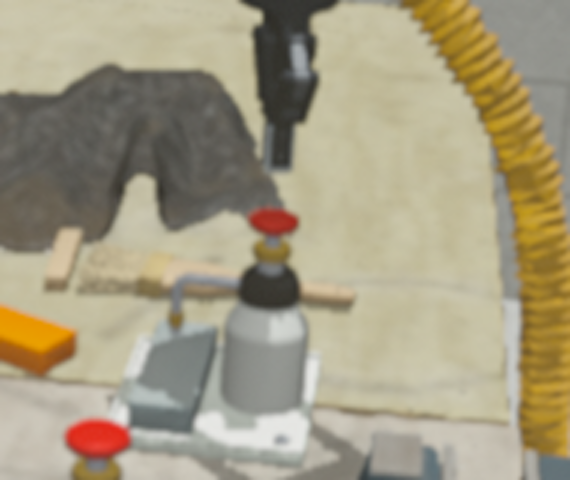

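The closed fingers, tip at crop (280,168), hang right above the knob at (273,220). Pressing now.

Request:
jog_arm([
  {"travel": [0,0,10],"rot": [0,0,0],"claw": 255},
  {"travel": [0,0,10],"rot": [0,0,0],"claw": 255},
  {"travel": [0,0,10],"rot": [0,0,0],"claw": 255},
  {"travel": [0,0,8],"rot": [0,0,0],"claw": 255},
  {"travel": [0,0,6],"rot": [0,0,0],"claw": 255},
])

```text
time: 2.3
tool_pos: [0.4432, -0.4209, 0.1566]
tcp_rot: [-3.109, -0.441, 0.002]
wrist_force: [-1.9, 1.4, 4.8]
width: 0.001
grip_force: 2.6
```

Request:
jog_arm([
  {"travel": [0,0,3],"rot": [0,0,0],"claw": 255},
  {"travel": [0,0,3],"rot": [0,0,0],"claw": 255},
  {"travel": [0,0,3],"rot": [0,0,0],"claw": 255},
  {"travel": [0,0,2],"rot": [0,0,0],"claw": 255},
  {"travel": [0,0,0],"rot": [0,0,0],"claw": 255},
])

```text
time: 2.8
tool_pos: [0.4433, -0.421, 0.1478]
tcp_rot: [-3.11, -0.441, 0.001]
wrist_force: [-5.3, 4.0, 10.9]
width: -0.0
grip_force: 5.5
```

Request:
jog_arm([
  {"travel": [0,0,2],"rot": [0,0,0],"claw": 255},
  {"travel": [0,0,2],"rot": [0,0,0],"claw": 255},
  {"travel": [0,0,1],"rot": [0,0,0],"claw": 255},
  {"travel": [0,0,0],"rot": [0,0,0],"claw": 255},
  {"travel": [0,0,0],"rot": [0,0,0],"claw": 255},
])

```text
time: 3.3
tool_pos: [0.4433, -0.421, 0.1436]
tcp_rot: [-3.11, -0.441, 0.001]
wrist_force: [-6.1, 4.8, 13.7]
width: -0.004
grip_force: 6.7
```

Nearly at the hard stop, so 2 mm more and hold.

Request:
jog_arm([
  {"travel": [0,0,1],"rot": [0,0,0],"claw": 255},
  {"travel": [0,0,1],"rot": [0,0,0],"claw": 255},
  {"travel": [0,0,0],"rot": [0,0,0],"claw": 255},
  {"travel": [0,0,0],"rot": [0,0,0],"claw": 255},
  {"travel": [0,0,0],"rot": [0,0,0],"claw": 255},
])

```text
time: 3.8
tool_pos: [0.4434, -0.4211, 0.1429]
tcp_rot: [3.11, 0.442, -0.0]
wrist_force: [-7.6, 6.4, 19.4]
width: -0.001
grip_force: 9.4
```

Request:
jog_arm([
  {"travel": [0,0,0],"rot": [0,0,0],"claw": 255},
  {"travel": [0,0,0],"rot": [0,0,0],"claw": 255},
  {"travel": [0,0,0],"rot": [0,0,0],"claw": 255},
  {"travel": [0,0,0],"rot": [0,0,0],"claw": 255},
  {"travel": [0,0,0],"rot": [0,0,0],"claw": 255},
])

```text
time: 4.3
tool_pos: [0.4434, -0.4211, 0.1429]
tcp_rot: [3.11, 0.441, -0.0]
wrist_force: [-8.0, 6.2, 18.0]
width: -0.0
grip_force: 9.4
```

```bash
python3 - <<'E'
from h import *
s=cam('side');im=s['color'].astype(np.uint8)[130:290,290:480]; cv2.imwrite('pics/c4.png',cv2.resize(im,None,fx=3,fy=3,interpolation=cv2.INTER_CUBIC))
E
```

```text
(no output)
```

View pics/c4.png

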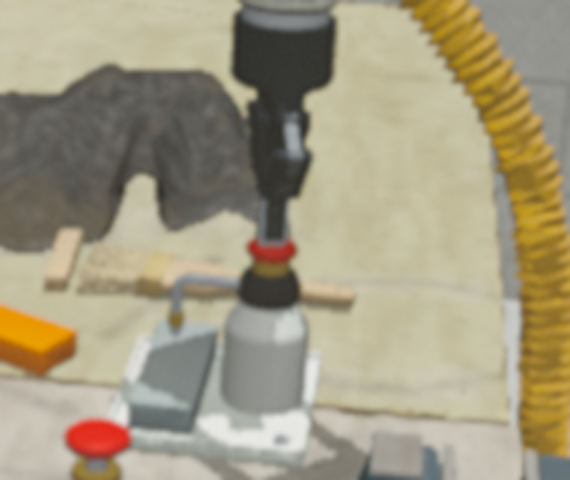

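The fingers stand on the knob, now down at crop (272,250), and the force jumped to about 19 N, so it is on the hard stop. It has been held for about 1 s. Releasing straight up.

Request:
jog_arm([
  {"travel": [0,0,-5],"rot": [0,0,0],"claw": 255},
  {"travel": [0,0,-8],"rot": [0,0,0],"claw": 255},
  {"travel": [0,0,-10],"rot": [0,0,0],"claw": 255},
  {"travel": [0,0,-20],"rot": [0,0,0],"claw": 255},
  {"travel": [0,0,-30],"rot": [0,0,0],"claw": 255},
])

```text
time: 4.85
tool_pos: [0.4428, -0.4202, 0.2106]
tcp_rot: [-3.107, -0.441, 0.003]
wrist_force: [0.4, -0.4, 0.1]
width: -0.001
grip_force: 0.0
```

Request:
jog_arm([
  {"travel": [0,0,-10],"rot": [0,0,0],"claw": 255},
  {"travel": [0,0,0],"rot": [0,0,0],"claw": 255},
  {"travel": [0,0,0],"rot": [0,0,0],"claw": 255},
  {"travel": [0,0,0],"rot": [0,0,0],"claw": 255},
  {"travel": [0,0,0],"rot": [0,0,0],"claw": 255},
])

```text
time: 5.35
tool_pos: [0.443, -0.4205, 0.2203]
tcp_rot: [-3.108, -0.441, 0.003]
wrist_force: [-0.6, 0.3, 0.4]
width: 0.003
grip_force: 0.0
```

```bash
python3 - <<'E'
from h import *
s=cam('side');im=s['color'].astype(np.uint8)[130:290,290:480]; cv2.imwrite('pics/c5.png',cv2.resize(im,None,fx=3,fy=3,interpolation=cv2.INTER_CUBIC))
E
```

```text
(no output)
```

View pics/c5.png

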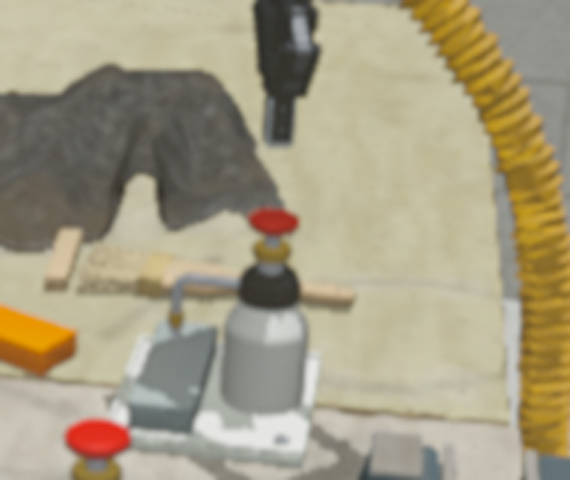

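The knob is back at crop (273,220), as at the start, the stone has not moved and the fingers are clear.

```bash
python3 -c "
from workcell import workorder
print(workorder.finish_job())"
```

```text
the job is handed in; nothing more can be done
None
```

I pressed the plunger over the blue-grey stone to its second stop, held it about 1 s and let it rise fully; the stone and the other dispenser were left untouched, and the job is handed in (no verdict was returned).

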